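Measure the drip tray with a sprung rule and lock the reading

TASK

Measure the full length of the drip tray with the retractable rule: catch the hook over the tray's fixed end (the left end as seen from the robot), draw the case back over the tray against its spring, and set the heel down behind the pull-out end so that the rule lies flat and square along the tray, hook and heel snug on both ends. Do not let it snap back, ease it in; then press the lock key fully down so the reading is kept, and leave the locked rule lying there, without disturbing the bowl, the tumbler or the chopping board.

Things in the scene. Friction and masses are not known exactly. Their poses are not given: they have to be found in the camera images.
- rule_grip (a point): Centre of the case of a loose retractable rule (like a short tape measure, stiff steel blade, about 0.45 kg): black block 140 x 42 x 44 mm. x along the rule to the hook, y across, z up. It stands on two lips reaching 14 mm below the case underside: the hook at the blade's end, the heel at the case's back. Starts between robot and tray, hook roughly to +y. Grip across the 42 mm.
- hook_lip (a point): Bottom middle of the hook's inner face (towards the case). Hook: steel plate 28 mm wide, 4 mm thick, reaching 14 mm below the blade. Axes as the rule's. With the blade in, 78 mm ahead of the case centre and 36 mm below it. The blade, 24 mm wide, 3 mm thick, slides out of the case front, undersides of blade and case level.
- heel_lip (a point): Bottom middle of the heel's inner face (towards the hook). Heel: plate 36 mm wide, 8 mm thick, reaching 14 mm below the case underside, 62 mm behind the case centre and 36 mm below it. Heel to hook measures 140 mm inside with the blade in, plus the blade's travel.
- blade (a joint): How far the blade is drawn out of the case, 0 to 0.100 m (stop). A spring always pulls it in: about 6.8 N when in, 8.2 N when fully out. Let go with the heel short of the tray's end, the case shoots forward.
- lock_key (a joint): Travel of the lock key, a grey push key on top of the case: 0 up (free), 0.006 m fully down (locked). About 4 N moves it and it stays where it is left. Going down, it lets a sprung pawl onto the blade's 6 mm teeth, which stops the blade running in by more than one tooth. It cannot be pulled up again, so do not press it before the blade is drawn out.
- key_top (a point): Centre of the top face of the lock key (26 x 26 mm), 42 mm ahead of the case centre towards the hook; when up, 39 mm above the case centre and 17 mm above the case top. Pressed straight down.
- tray_edge (a point): Middle of the top edge of the fixed end of the drip tray: grey, flat-topped, 30 mm high, clipped to the dish rack, immovable. y points outward along the tray's length, x across towards the rack, z up. From here the fixed section runs 175 mm along -y, 60 mm either side. Beyond it a pull-out end (110 mm wide, 1.5 mm lower) sticks out 5 to 45 mm, not given: full length 180 to 220 mm.
- rack: The red dish rack and tray, one immovable piece on the counter. Origin on the counter under the middle of the tray's fixed section; axes as tray_edge. The rack (200 x 340 mm, 116 mm high, steel plates in it to 220 mm) begins 94 mm from the origin along +x; a steel kadai leans on its -y side.
- bowl: Bystander: a glass bowl, 130 mm across, 60 mm high, on the counter to the robot's right. Origin under its centre.
- tumbler: Bystander: a steel tumbler, 70 mm across, 100 mm high, to the right. Origin under its centre.
- board: Bystander: a wooden chopping board standing upright, 140 x 30 x 160 mm, to the robot's left. Origin under its centre.
There are look-alikes about, which are no part of the job. There is more than one size of the part that bears rule_grip; the job needs the largest.

How it is judged (in metres and radians):
On the way, in this order (a step that is already met when the one before it is completed fails the run):
1. the rule lies on the tray, hook over the fixed end, heel down behind the pull-out end (value of joint blade above 0.033 m and z of each of hook_lip, heel_lip in the frame of tray_edge below -0.009 m and y of hook_lip in the frame of tray_edge between -0.003 and 0.015 m and angle between the x axis of rule_grip and the y axis of tray_edge, either way round below 0.12 rad), for 0.1 s.
2. the lock key is pressed down (value of joint lock_key above 0.0045 m), for 0.2 s.
At the end, for the whole second after the job is handed in: Rule at rest, released, flat (0.06 rad) and square (0.1 rad) along the tray, hook within 50 mm of its middle; hook and heel reach 9 mm or more below the tray top beyond both ends, hook within 4 mm of the fixed end, blade over 33 mm out, lock key down over 4.5 mm (value of joint lock_key above 0.0045 m and value of joint blade above 0.033 m and z of each of hook_lip, heel_lip in the frame of tray_edge below -0.009 m and y of hook_lip in the frame of tray_edge between -0.003 and 0.004 m and x of hook_lip in the frame of tray_edge between -0.05 and 0.05 m and angle between the x axis of rule_grip and the y axis of tray_edge, either way round below 0.1 rad and angle between rule_grip's own z axis and vertical below 0.06 rad and linear speed of rule below 0.01 m/s); the robot touches nothing.
It fails at once if the rule snaps: its blade runs in faster than 0.25 m/s (velocity of joint blade below -0.25 m/s).
It fails at once if the bowl, tumbler or board is displaced by more than 20 mm (distance of any of bowl, tumbler, board from where it was at the start of the episode above 0.02 m).
It also fails if it takes over 54 s, if anything falls off the work surface, if the arm or the gripper's body presses on something with over 40 N, if the wrist force passes 120 N, or if a joint passes its speed limit or range.

ROBOT

A 7-joint arm with a two-finger parallel gripper is mounted at the origin on the work surface. World frame = base frame: x ahead of the robot, y to its left, z up, the work surface at z = 0. Lengths are in mm, angles in rad, forces in N, time in s.
With the tool pointing down it reaches from about 400 to 850 mm from the base axis. Payload 4.4 kg.
Tool frame: the origin (TCP) lies midway between the tips of the shut fingers; the grasp point (between the pads) lies 19 mm behind it; y points along the fingers, z is the direction in which the jaws open and shut, and the axes are right-handed (so a half turn about y gives the same grasp; the last joint's range is limited). The gripper opens to 94 mm and grips with 3 to 60 N. Pads are 16 mm wide; open, the fingers measure 119 mm over their backs; the gripper's body (75 mm by 177 mm) begins 78 mm behind the grasp point.
Start: joints at [-1.318, 0.628, 0.038, 1.517, -0.027, 0.996, -0.02], TCP at [203.703, 617.271, 205.478] pointing down, gripper open.
Joint ranges: [-3.06, 3.06], [-0.37, 2.12], [-1.25, 1.32], [0.18, 2.47], [-1.1, 4.24], [0.23, 1.98], [-2.94, 2.94]. Speed limits (rad/s): [2.57, 2.57, 3.14, 3.14, 3.14, 3.14, 3.14].

INTERFACE

Orientations are given as a unit quaternion [w, x, y, z].
In Python, from plant import * gives the robot as it stands.
- The arm moves only by the shell command python3 -m inch 'ROWS' [OPENING]. ROWS is text: rows parted by semicolons, each of 4 numbers parted by spaces: the shift along the world's x, y, z in mm, then the turn about the world's z in degrees. In form: x y z turn; .... A call has 1 to 20 rows; each row is the pose to reach, as a shift and turn from the pose measured when the call began; what a row does not reach only later rows make up. A row lasts 1/10 s, in which the tool goes at most 50 mm and 8.59 degrees, less where a joint would pass 70% of its speed; a pose out of reach is approached as far as the arm can. A call with a gripper value outside its range is refused whole. OPENING is the closure in counts, from 0 (fully open) to 255 (shut), set as the call begins (- or left out, the last holds). The fingers move at their own pace and stop on an object; the grip force is fixed at half the most. Time passes only in rows, so rows that repeat a pose let the fingers close. It gives the time, the measured TCP pose, the force and the opening at its end, in the units of the state.
- get_state(): the state, without advancing time (a new reading comes with each control period).
- grab_frame(name): name is "scene" or "top" or "wrist"; returns the picture (400x640x3 uint8, red, green, blue); there is no depth.
- camera_params(name): a dict with "intrinsics" (3x3 intrinsics, pixels), "rvec" (rotation vector, rad) and "tvec" (3), from world to camera coordinates, as OpenCV has them. Camera axes: x right, y down, z forward; pixel columns grow to the right and rows downward; lengths in mm; the calibration is good to about 2 mm. A picture is of the moment at which its call begins: read the wrist's pose just before it. camera_params takes no time and is no camera call; for the wrist camera it gives the pose at the moment of the call.
- sign_off(): hands the job in, once; it reports no verdict.
The state is a dict: "t": time; "q": joint angles; "joint_vel": joint speeds; "effort": joint torques, N m; "tcp_pos": TCP position; "tool_rot": TCP orientation; "wrist_force": force on the tool from outside, world axes, zero at the start; "ft_torque": the same for the moment, N m; "width": opening from 0.0 (shut) to 1.0 (fully open).
Only numpy, scipy, OpenCV 4.12 (cv2) and the standard library are available. Lean on these libraries where they do the work, as an engineer would, in place of code of your own. Each camera call takes 0.05 s, during which the arm holds its last target.

## Working session

There is one attempt and no reset: what is moved stays moved. The work goes in short steps, Python scripts to look and compute and a shell command to move; the robot and the scene stay as the last step left them, time stands still between calls to the robot, and variables do not carry over. Pictures are saved under pics/ and viewed, and the job is handed in when it is done.

```bash
ls; mkdir -p pics
python3 - <<'E'
from plant import *
import cv2
s=get_state();print(s)
for n in ["scene","top","wrist"]:
    p=camera_params(n)
    f=grab_frame(n);cv2.imwrite(f"pics/{n}0.png",f[:,:,::-1]);print(n,p)
E
```

```text
pics
{'t': 0.0, 'q': array([-1.31785121,  0.62929405,  0.03847254,  1.51832234, -0.02698346,
        0.99627574, -0.01999869]), 'joint_vel': array([-7.39952392e-04,  8.30986496e-05, -7.69872112e-04,  6.18774147e-05,
       -3.25656756e-05, -6.36131880e-04,  1.53630084e-03]), 'effort': array([ 8.85080408e-05, -5.49730575e+01,  1.14387307e+00, -1.86630625e+01,
       -5.21868747e-02,  2.33620667e-02,  1.56990795e-04]), 'tcp_pos': array([203.48958679, 616.66100593, 204.60302843]), 'tool_rot': array([-0.69752039,  0.69876886, -0.11230349,  0.1121397 ]), 'wrist_force': array([0.20400481, 0.77959464, 0.30369714]), 'ft_torque': array([ 0.00938798, -0.00686899,  0.03438202]), 'width': 0.9977029419169996}
scene {'intrinsics': array([[407.69017307,   0.        , 323.59821588],
       [  0.        , 407.69017307, 201.43081689],
       [  0.        ,   0.        ,   1.        ]]), 'rvec': array([ 1.81175465,  1.40032227, -0.69909249]), 'tvec': array([-135.50945092, -202.9099358 , 1521.03636085])}
top {'intrinsics': array([[438.57363114,   0.        , 325.30160576],
       [  0.        , 438.57363114, 201.07850556],
       [  0.        ,   0.        ,   1.        ]]), 'rvec': array([ 2.11285386, -2.15660496,  0.18866764]), 'tvec': array([  13.92315046,  465.85008544, 1231.12751522])}
wrist {'intrinsics': array([[277.84399484,   0.        , 317.71823021],
       [  0.        , 277.84399484, 199.35090091],
       [  0.        ,   0.        ,   1.        ]]), 'rvec': array([-2.37374302, -1.71875703, -0.21302449]), 'tvec': array([-649.5093097 ,  -27.50417517,  390.32900712])}
```

View pics/scene0.png

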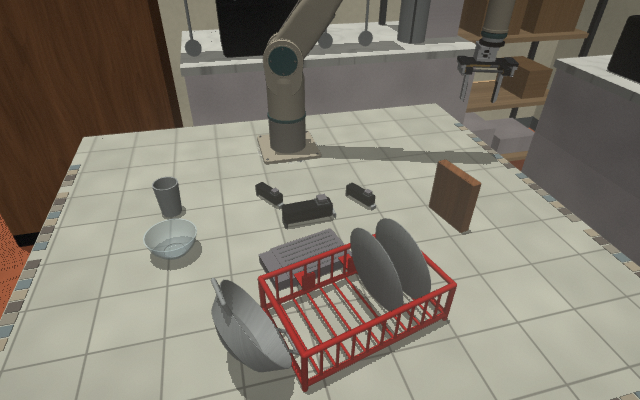

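View pics/top0.png

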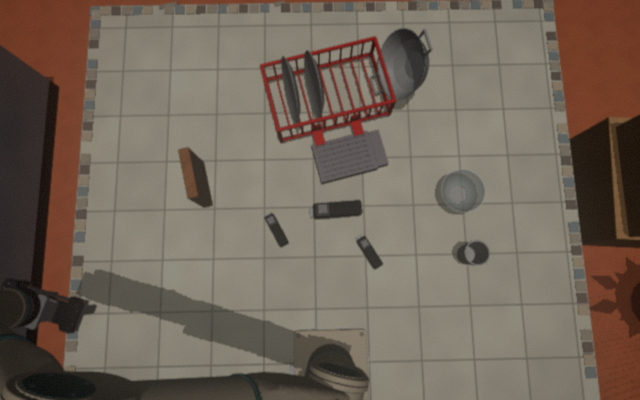

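View pics/wrist0.png

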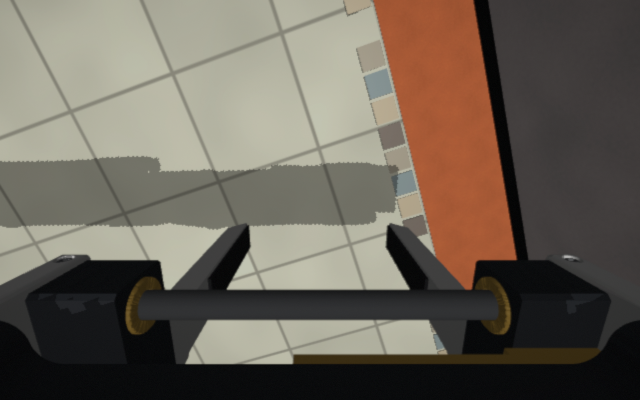

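```bash
cat > h.py <<'E'
import numpy as np, cv2
def cam(p):
    R=cv2.Rodrigues(np.array(p["rvec"]))[0]; return np.array(p["intrinsics"]),R,np.array(p["tvec"])
def ray(p,uv):
    K,R,t=cam(p); C=-R.T@t; d=R.T@np.linalg.inv(K)@np.array([uv[0],uv[1],1.]); return C,d/np.linalg.norm(d)
def onz(p,uv,z):
    C,d=ray(p,uv); return C+d*(z-C[2])/d[2]
def tri(obs):
    A=np.zeros((3,3));b=np.zeros(3);L=[ray(p,uv) for p,uv in obs]
    for C,d in L:
        M=np.eye(3)-np.outer(d,d);A+=M;b+=M@C
    X=np.linalg.solve(A,b); return X,[np.linalg.norm(np.cross(X-C,d)) for C,d in L]
def proj(p,X):
    K,R,t=cam(p); x=K@(R@np.array(X)+t); return x[:2]/x[2]
E
python3 - <<'E'
from plant import *
from h import *
p=camera_params("top"); s=camera_params("scene")
for uv,z in [((313,211),47),((361,208),47),((314,147),30),((380,131),30),((386,165),30),((322,181),30),((460,192),30),((470,252),50),((192,180),80)]: print(uv,onz(p,uv,z).round())
im=cv2.imread("pics/top0.png")[110:280,160:400];cv2.imwrite("pics/topz.png",cv2.resize(im,None,fx=3.3,fy=3.3,interpolation=cv2.INTER_CUBIC))
im=cv2.imread("pics/scene0.png")[160:300,230:400];cv2.imwrite("pics/scz.png",cv2.resize(im,None,fx=4,fy=4,interpolation=cv2.INTER_CUBIC))
E
```

```text
(313, 211) [437.  40.  47.]
(361, 208) [443. -98.  47.]
(314, 147) [632.  35.  30.]
(380, 131) [ 678. -164.   30.]
(386, 165) [ 573. -178.   30.]
(322, 181) [528.  13.  30.]
(460, 192) [ 487. -391.   30.]
(470, 252) [ 310. -401.   50.]
(192, 180) [527. 380.  80.]
```

View pics/topz.png

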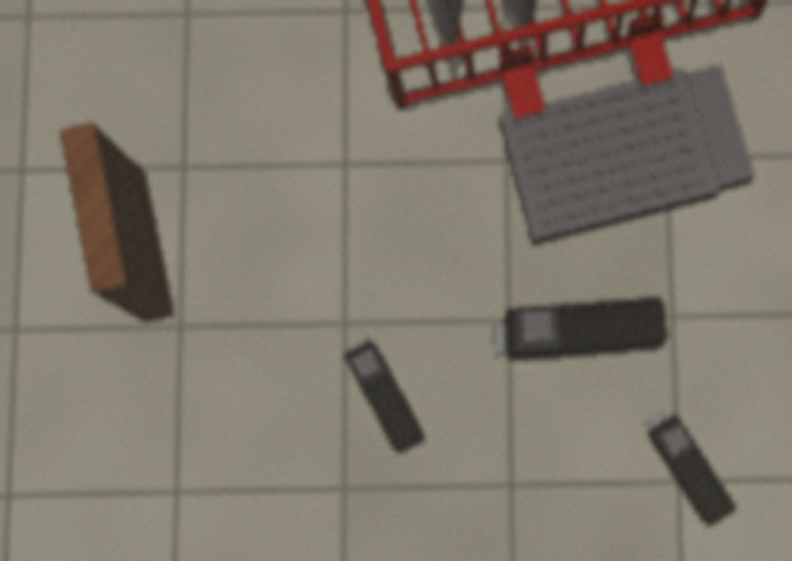

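View pics/scz.png

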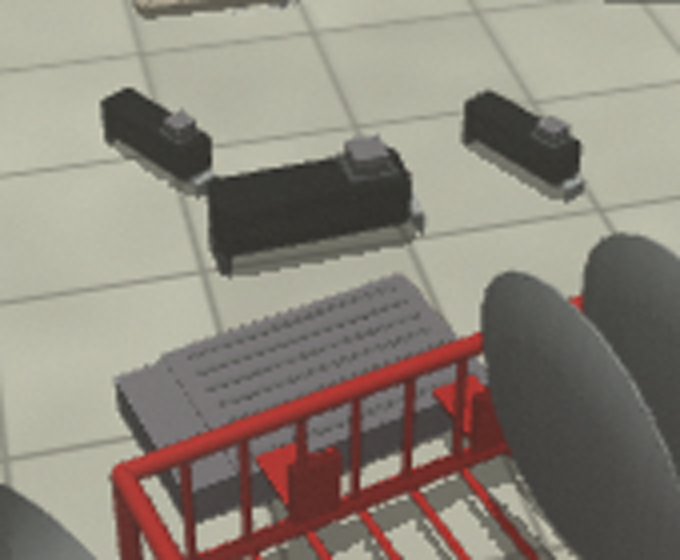

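Run:
```python
from plant import *
from h import *
from scipy.spatial.transform import Rotation as R
s=get_state();q=s["tool_rot"];print(R.from_quat([*q[1:],q[0]]).as_matrix().round(3))
K,r,t=cam(camera_params("wrist"));print("cam pos",-r.T@t, "fwd",r[2], s["tcp_pos"])
```

```text
[[ 0.95  -0.     0.313]
 [-0.313 -0.001  0.95 ]
 [-0.    -1.    -0.001]]
cam pos [136.88891532 639.61696843 383.77339752] fwd [ 0.23403451 -0.07885401 -0.96902523] [203.53388209 616.78521657 204.79644258]
```

```bash
python3 -m inch '15 -22 5 -3; 40 -60 15 -8; 75 -105 25 -15; 100 -150 35 -22; 130 -195 45 -29; 160 -240 50 -36; 190 -285 50 -43; 215 -330 50 -50; 245 -375 50 -56; 270 -420 50 -61; 300 -460 50 -65; 320 -500 50 -68; 340 -530 50 -69; 356 -547 50 -69; 356 -547 50 -69; 356 -547 50 -69; 356 -547 50 -69' 0
python3 - <<'E'
from plant import *
import cv2,pickle
s=get_state();print(s["t"],s["tcp_pos"],s["q"])
p=camera_params("wrist");f=grab_frame("wrist");cv2.imwrite("pics/w1.png",f[:,:,::-1]);pickle.dump(p,open("w1.pkl","wb"))
E
```

```text
t: 1.85
tcp_pos: [558.6, 71.5, 254.4]
tool_rot: [-0.512, 0.513, -0.488, 0.486]
wrist_force: [0.2, 0.5, -0.1]
width: 0.996
1.85 [558.62299175  71.46182883 254.40847039] [-0.4597015   0.48012539  0.43069331  1.70748663 -0.23147509  1.0071779
  0.10281197]
```

View pics/w1.png

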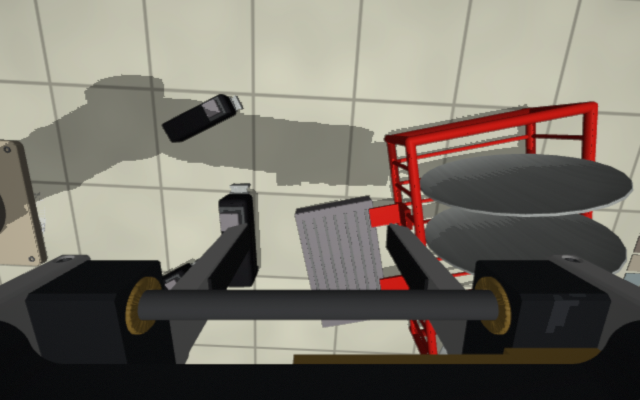

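```bash
cat > look.py <<'E'
import sys,pickle,cv2
from plant import *
n=sys.argv[1]
s=get_state();p=camera_params("wrist");f=grab_frame("wrist")
cv2.imwrite(f"pics/{n}.png",f[:,:,::-1]);pickle.dump(p,open(f"{n}.pkl","wb"));print(s["t"],s["tcp_pos"].round(1),s["wrist_force"].round(1))
E
python3 -m inch '0 -20 0 0; 0 -60 0 0; 0 -105 0 0; 0 -150 0 0; 0 -180 0 0; 0 -190 0 0; 0 -190 0 0; 0 -190 0 0' && python3 look.py w2;  python3 -m inch '-20 0 0 0; -60 0 0 0; -100 0 0 0;-125 -10 0 0; -130 -20 0 0; -130 -20 0 0; -130 -20 0 0' && python3 look.py w3
```

```text
t: 2.7
tcp_pos: [558.9, -115.4, 254.4]
tool_rot: [0.513, -0.513, 0.488, -0.485]
wrist_force: [0.2, -0.5, -0.5]
width: 0.997
2.7 [ 558.9 -115.4  254.4] [ 0.2 -0.5 -0.5]
t: 3.45
tcp_pos: [430.7, -134.4, 254.5]
tool_rot: [0.514, -0.513, 0.487, -0.485]
wrist_force: [0.5, -0.3, 0.7]
width: 1.002
3.45 [ 430.7 -134.4  254.5] [ 0.5 -0.3  0.7]
```

View pics/w2.png

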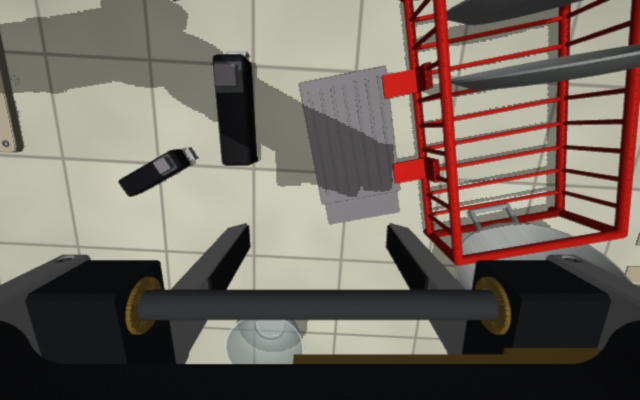

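View pics/w3.png

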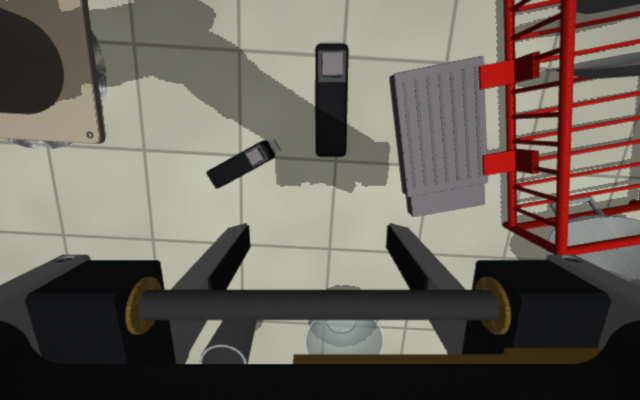

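Both views show the big rule (w2 ~ (235,110), w3 ~ (331,100)) and the whole tray. I'll enlarge them to pick corners.

Run:
```python
import cv2
for n,(x,y,w,h) in {"w2":(200,40,210,190),"w3":(305,30,195,190)}.items():
    im=cv2.imread(f"pics/{n}.png")[y:y+h,x:x+w];im=cv2.convertScaleAbs(im,alpha=1.3,beta=20)
    im=cv2.resize(im,None,fx=3.1,fy=3.1,interpolation=cv2.INTER_CUBIC)
    for k in range(0,w,20): cv2.putText(im,str(x+k),(int(k*3.1),10),0,.35,(0,0,255),1);cv2.line(im,(int(k*3.1),12),(int(k*3.1),20),(0,0,255),1)
    for k in range(0,h,20): cv2.putText(im,str(y+k),(0,int(k*3.1)+4),0,.35,(0,0,255),1)
    cv2.imwrite(f"pics/{n}z.png",im)
```

```text
(no output)
```

View pics/w2z.png

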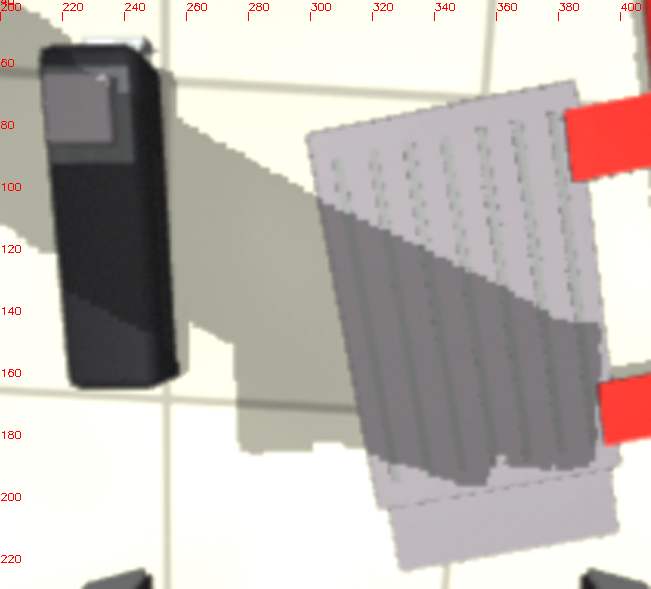

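View pics/w3z.png

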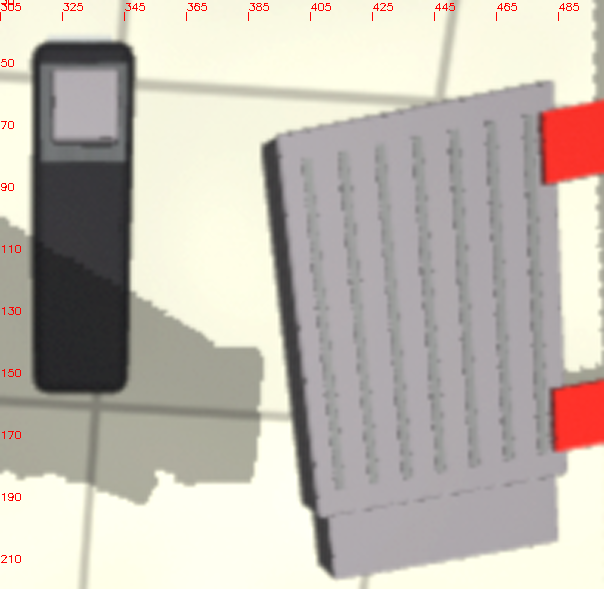

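```bash
cat > m.py <<'E'
from h import *
import pickle
a,b=[pickle.load(open(f"{n}.pkl","rb")) for n in("w2","w3")]
P={"FL":((299,82.9),(395.6,73.5)),"FR":((384.8,66.1),(483.1,56.5)),"JL":((321.9,203.9),(406.6,196.1)),"JR":((400,189),(487.3,182.3)),"EL":((330,223.9),(412.7,215.8)),"ER":((399,211.6),(484.7,204.2)),
"rHL":((213.5,56.8),(315.6,43.9)),"rBL":((223.2,164.2),(316.3,156.1)),"rBR":((248.4,164.2),(346,156.1)),"key":((225.2,74.5),(332.4,63.5))}
X={k:tri([(a,u),(b,v)]) for k,(u,v) in P.items()}
for k,(x,e) in X.items():print(k,x.round(1),np.round(e,1))
Z={k:(onz(a,P[k][0],z)+onz(b,P[k][1],z))/2 for k,z in dict(FL=30,FR=30,JL=30,JR=30,EL=28.5,ER=28.5,rHL=58,rBL=58,rBR=58,key=75).items()}
for k,x in Z.items():print(k,x.round(1),onz(a,P[k][0],x[2])[:2].round(1),onz(b,P[k][1],x[2])[:2].round(1))
E
python3 m.py
python3 - <<'E'
from m import *
E
python3 - <<'E' | tail -8
from m import *
ang=lambda p,q:np.degrees(np.arctan2((p-q)[1],(p-q)[0]))
for p,q in[("FL","JL"),("FR","JR"),("FL","EL"),("FL","FR"),("EL","ER")]:print(p,q,ang(Z[p],Z[q]),np.linalg.norm((Z[p]-Z[q])[:2]))
print("F mid",(Z["FL"]+Z["FR"])/2,"E mid",(Z["EL"]+Z["ER"])/2)
bm=(Z["rBL"]+Z["rBR"])/2;print("rule back mid",bm,"to key",ang(Z["key"],bm),np.linalg.norm((Z["key"]-bm)[:2]))
E
```

```text
FL [527.   14.5  33.1] [0.1 0.1]
FR [640.1  41.9  31.3] [0. 0.]
JL [ 567.8 -154.3   23.3] [0.3 0.3]
JR [ 683.  -124.8   26.9] [0.7 0.7]
EL [ 582.3 -186.    21.4] [0.8 0.8]
ER [ 685.4 -158.8   28.2] [0.1 0.1]
rHL [419.2  38.1  50.6] [1.2 1.2]
rBL [427.5 -98.8  49.5] [0.4 0.4]
rBR [466.5 -94.8  66. ] [0.6 0.6]
key [440.7  13.5  72.4] [0. 0.]
FL [527.3  15.   30. ] [526.7  15. ] [527.8  15. ]
FR [640.5  42.2  30. ] [640.3  42.1] [640.8  42.2]
JL [ 566.5 -152.7   30. ] [ 567.6 -152.8] [ 565.4 -152.6]
JR [ 681.6 -124.2   30. ] [ 681.9 -123.5] [ 681.2 -124.9]
EL [ 580.7 -183.7   28.5] [ 582.  -184.3] [ 579.4 -183.1]
ER [ 685.2 -158.7   28.5] [ 685.3 -158.8] [ 685.2 -158.6]
rHL [420.7  36.3  58. ] [422.2  35.3] [419.2  37.3]
rBL [429.  -97.8  58. ] [430.3 -97.2] [427.6 -98.5]
rBR [465.9 -95.7  58. ] [464.4 -95.3] [467.4 -96.2]
key [441.1  13.   75. ] [441.5  13. ] [440.6  13. ]
FL [527.   14.5  33.1] [0.1 0.1]
FR [640.1  41.9  31.3] [0. 0.]
JL [ 567.8 -154.3   23.3] [0.3 0.3]
JR [ 683.  -124.8   26.9] [0.7 0.7]
EL [ 582.3 -186.    21.4] [0.8 0.8]
ER [ 685.4 -158.8   28.2] [0.1 0.1]
rHL [419
[... 433 characters left out ...]
.3 -158.8] [ 685.2 -158.6]
rHL [420.7  36.3  58. ] [422.2  35.3] [419.2  37.3]
rBL [429.  -97.8  58. ] [430.3 -97.2] [427.6 -98.5]
rBR [465.9 -95.7  58. ] [464.4 -95.3] [467.4 -96.2]
key [441.1  13.   75. ] [441.5  13. ] [440.6  13. ]
key [441.1  13.   75. ] [441.5  13. ] [440.6  13. ]
FL JL 103.1856179339903 172.21510275317746
FR JR 103.8468985054535 171.3589696447039
FL EL 105.05384070954119 205.7584937300564
FL FR -166.51199321573498 116.50028664046798
EL ER -166.53973734099688 107.49354086867089
F mid [583.90045651  28.57592915  30.        ] E mid [ 632.96831218 -171.19706746   28.5       ]
rule back mid [447.42679547 -96.76659123  58.        ] to key 93.30774318389467 109.94272115455193
```

```bash
python3 -m inch '5 30 -25 0; 10 70 -65 0; 13 100 -105 0; 13 106 -145 0; 13 106 -175 0; 13 106 -200 0; 13 106 -220 0; 13 106 -232 0; 13 106 -237 0; 13 106 -237 0; 13 106 -237 0' 0 && python3 look.py w4
```

```text
t: 4.6
tcp_pos: [444.3, -28.1, 17.5]
tool_rot: [0.514, -0.514, 0.487, -0.485]
wrist_force: [-0.3, -0.2, -0.5]
width: 1.0
4.6 [444.3 -28.1  17.5] [-0.3 -0.2 -0.5]
```

View pics/w4.png

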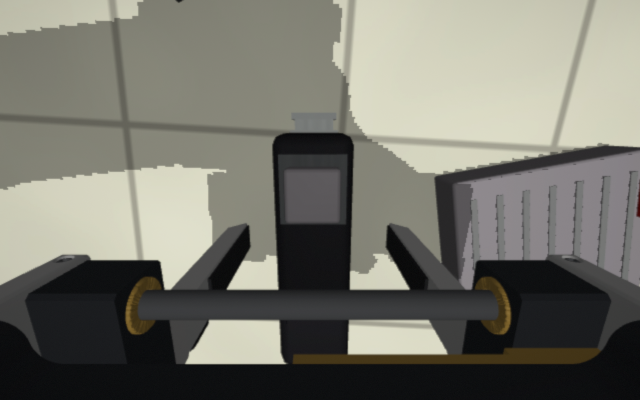

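```bash
python3 -m inch '0 0 0 0; 0 0 0 0; 0 0 0 0; 0 0 0 0; 0 0 0 0; 0 0 0 0; 0 0 0 0;0 0 0 0' 255 && python3 -m inch '0 0 5 0; 0 0 20 0; 0 0 45 0; 0 0 65 0; 0 0 75 0; 0 0 75 0; 0 0 75 0' && python3 look.py w5
python3 - <<'E'
import cv2
from plant import *
f=grab_frame("scene");cv2.imwrite("pics/s5.png",cv2.resize(f[140:300,220:400,::-1],None,fx=3.5,fy=3.5,interpolation=cv2.INTER_CUBIC))
E
```

```text
t: 5.45
tcp_pos: [442.9, -28.1, 17.7]
tool_rot: [0.514, -0.514, 0.487, -0.484]
wrist_force: [-2.7, 1.2, 1.6]
width: 0.445
t: 6.15
tcp_pos: [442.7, -27.8, 92.3]
tool_rot: [-0.514, 0.514, -0.487, 0.484]
wrist_force: [-0.8, 1.6, -4.8]
width: 0.443
6.15 [442.7 -27.8  92.3] [-0.8  1.6 -4.8]
```

View pics/w5.png

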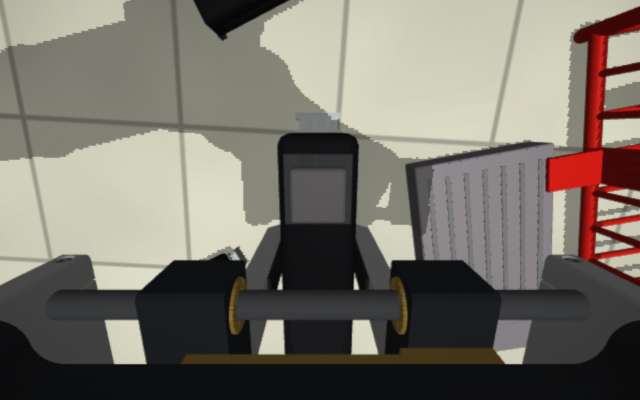

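View pics/s5.png

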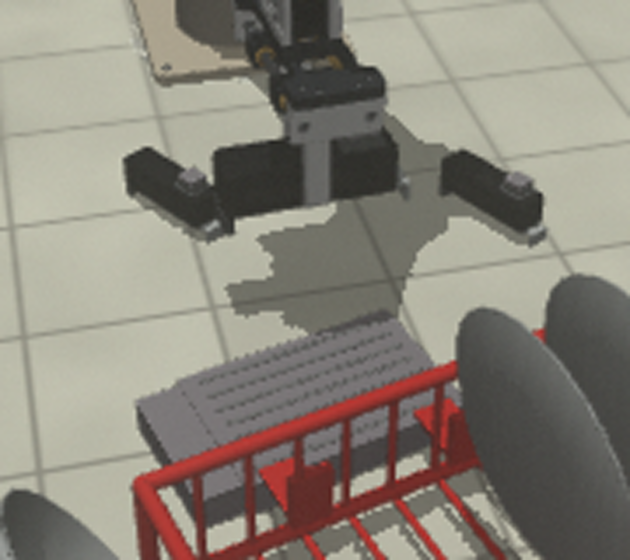

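Run:
```python
from h import *
import pickle
p=pickle.load(open("w5.pkl","rb"));T=np.array([442.7,-27.8,92.3])
k=onz(p,(318.5,196),T[2]+58);print(k-T)
for uv in [(297,123),(339,123),(278,140),(357,140)]:print(uv,onz(p,uv,T[2]+(41 if uv[1]>130 else 0))-T)
for uv in [(408,164),(550,144)]:print(onz(p,uv,30))
p=pickle.load(open("w4.pkl","rb"));print(onz(p,(313,195),75)-[444.3,-28.1,17.5])
```

```text
[-0.40785523 42.23247792 58.        ]
(297, 123) [-1.58127757e+01  7.41657136e+01  1.42108547e-14]
(339, 123) [1.02681159e+01 7.56767594e+01 1.42108547e-14]
(278, 140) [-21.54231221  64.99073266  41.        ]
(357, 140) [16.84525226 67.22577179 41.        ]
[519.52362399  18.66656305  30.        ]
[637.50307936  42.60422533  30.        ]
[-3.04020283 42.47418724 57.5       ]
```

```bash
python3 -m inch '15 -2 0 1; 45 -6 0 3; 80 -10 0 6; 115 -14 -5 8; 135 -17 -15 10; 140.5 -17 -27 10.3; 140.5 -17 -33 10.3; 140.5 -17 -33 10.3;140.5 -17 -33 10.3;140.5 -17 -33 10.3' && python3 look.py w6
python3 - <<'E'
import cv2
from plant import *
f=grab_frame("scene");cv2.imwrite("pics/s6.png",cv2.resize(f[170:310,230:400,::-1],None,fx=4,fy=4,interpolation=cv2.INTER_CUBIC))
E
```

```text
t: 7.25
tcp_pos: [582.2, -44.8, 59.3]
tool_rot: [-0.555, 0.556, -0.44, 0.436]
wrist_force: [-0.1, -0.4, -4.8]
width: 0.445
7.25 [582.2 -44.8  59.3] [-0.1 -0.4 -4.8]
```

View pics/w6.png

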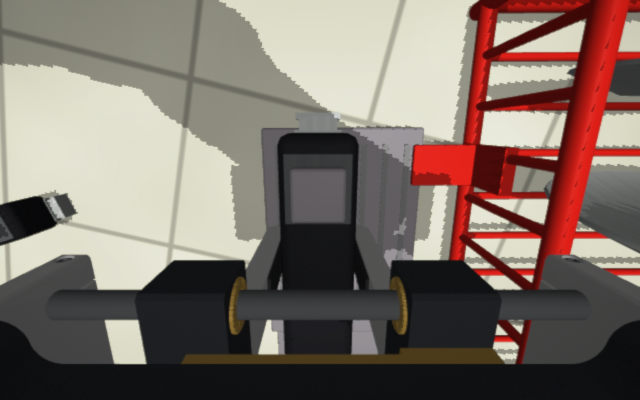

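View pics/s6.png

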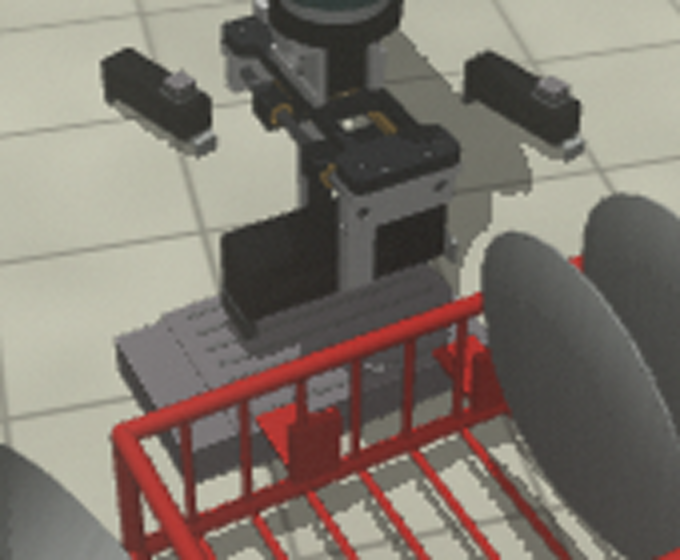

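Run:
```python
import cv2
im=cv2.imread("pics/w6.png")[95:185,240:440];cv2.imwrite("pics/w6z.png",cv2.resize(im,None,fx=4,fy=4,interpolation=cv2.INTER_CUBIC))
from h import *
import pickle
p=pickle.load(open("w6.pkl","rb"));T=np.array([582.2,-44.8,59.3]);u=np.array([-.2334,.9724,0]);x=np.array([.9724,.2334,0])
for uv in [(263,128),(318,128),(424,128)]:
  d=onz(p,uv,30)-T;print(onz(p,uv,30).round(1),d@u,d@x)
for r in (110,114,118,122): d=onz(p,(318,r),T[2])-T;print(r,d@u)
```

```text
[527.7  15.9  30. ] 71.77130018065291 -38.82725811637867
[566.6  25.3  30. ] 71.8331162206808 1.2006949742985114
[641.3  43.4  30. ] 71.95182963677318 78.07160175572585
110 82.43666247282839
114 80.08093002508319
118 77.70926202775522
122 75.32149623604414
```

View pics/w6z.png

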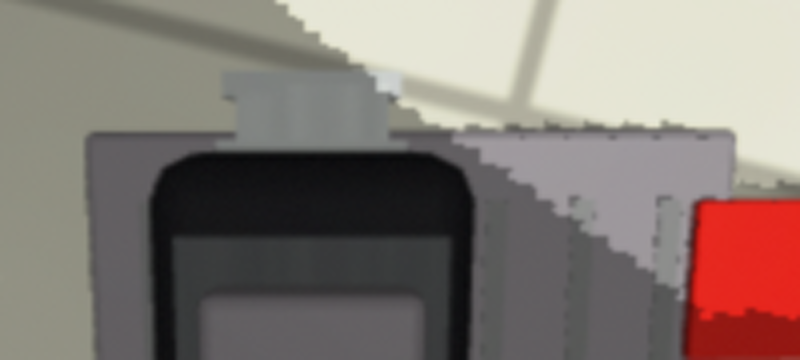

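```bash
python3 -m inch '-1.2 4.9 -2 0; -1.2 4.9 -6 0; -1.2 4.9 -10 0; -1.2 4.9 -12 0; -1.2 4.9 -14 0; -1.2 4.9 -16 0; -1.2 4.9 -17.5 0;-1.2 4.9 -17.5 0; -1.2 4.9 -17.5 0' && python3 look.py w7
python3 - <<'E'
import cv2
from plant import *
f=grab_frame("scene");cv2.imwrite("pics/s7.png",cv2.resize(f[170:310,230:400,::-1],None,fx=4,fy=4,interpolation=cv2.INTER_CUBIC))
E
```

```text
t: 8.25
tcp_pos: [581.9, -39.1, 42.3]
tool_rot: [0.556, -0.556, 0.439, -0.436]
wrist_force: [-0.6, 3.5, 1.9]
width: 0.443
8.25 [581.9 -39.1  42.3] [-0.6  3.5  1.9]
```

View pics/w7.png

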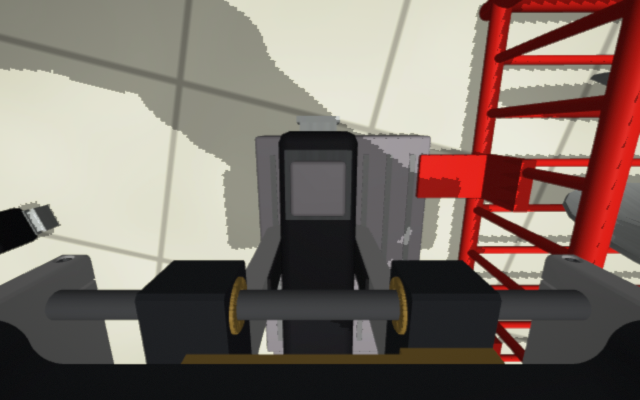

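View pics/s7.png

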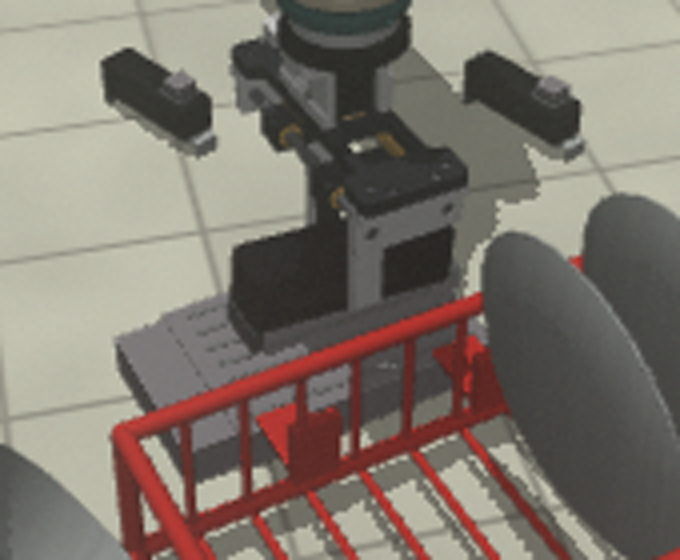

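```bash
python3 -m inch '0.5 -2 0 0; 1.2 -5 0 0; 2.1 -8.8 0 0; 3 -12.6 0 0; 4.2 -17.5 0.3 0; 5.4 -22.4 0.5 0; 6.5 -27.2 0.8 0; 7.7 -32.1 1 0; 8.6 -36 1 0; 9.3 -38.9 1 0; 9.3 -38.9 1 0; 9.3 -38.9 1 0' && python3 look.py w8
python3 - <<'E'
import cv2
from plant import *
f=grab_frame("scene");cv2.imwrite("pics/s8.png",cv2.resize(f[170:310,230:400,::-1],None,fx=4,fy=4,interpolation=cv2.INTER_CUBIC))
E
```

```text
t: 9.55
tcp_pos: [590.8, -75.4, 43.1]
tool_rot: [0.556, -0.555, 0.44, -0.434]
wrist_force: [-0.9, 7.6, 2.4]
width: 0.444
9.55 [590.8 -75.4  43.1] [-0.9  7.6  2.4]
```

View pics/w8.png

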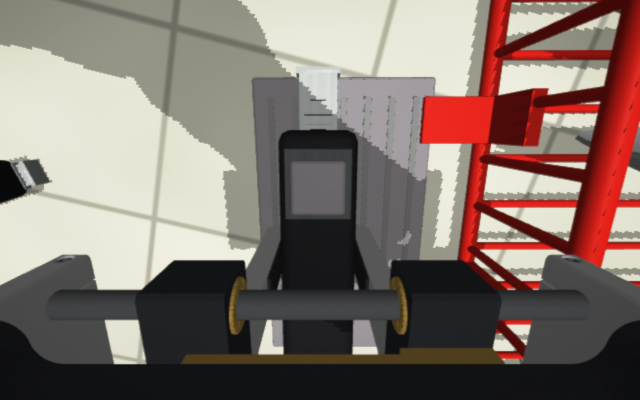

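View pics/s8.png

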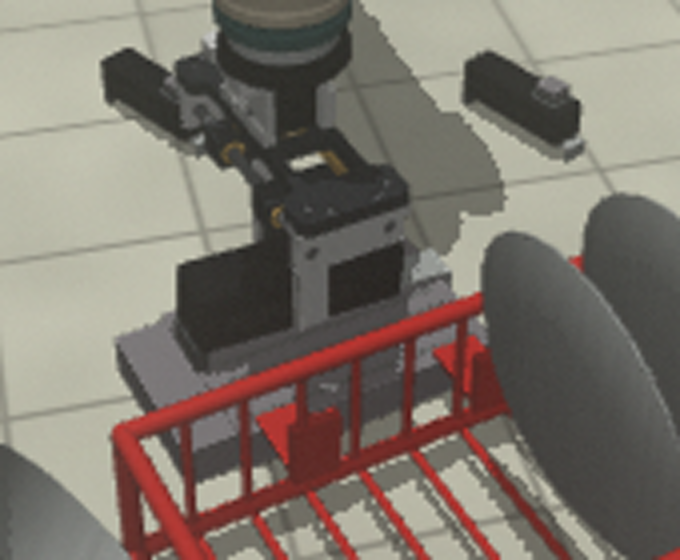

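```bash
python3 -m inch '0.5 -2 0 0; 1.2 -5 0 0; 2.3 -9.7 0 0; 3.5 -14.6 0 0; 4.7 -19.5 0 0; 5.8 -24.3 0 0; 7 -29.2 0 0; 8.2 -34 0 0; 9.3 -38.9 0 0; 10.5 -43.8 0 0; 11.7 -48.6 0 0; 12.8 -53.5 0 0; 13 -54.5 0 0; 13 -54.5 0 0; 13 -54.5 0 0' && python3 look.py w9
python3 - <<'E'
import cv2
from plant import *
f=grab_frame("scene");cv2.imwrite("pics/s9.png",cv2.resize(f[170:310,230:400,::-1],None,fx=4,fy=4,interpolation=cv2.INTER_CUBIC))
E
```

```text
t: 11.15
tcp_pos: [602.6, -126.2, 41.7]
tool_rot: [0.557, -0.554, 0.443, -0.432]
wrist_force: [-1.4, 7.9, -2.8]
width: 0.447
11.15 [ 602.6 -126.2   41.7] [-1.4  7.9 -2.8]
```

View pics/w9.png

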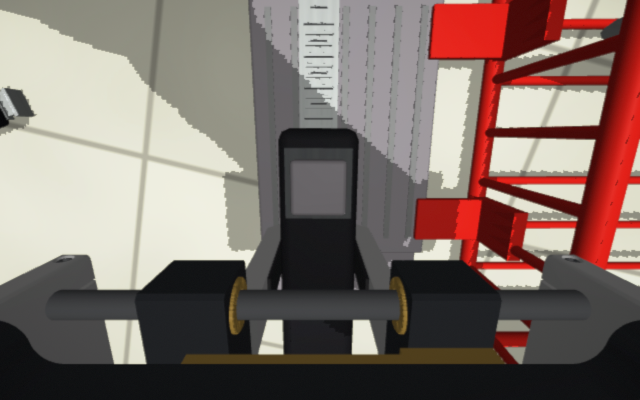

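View pics/s9.png

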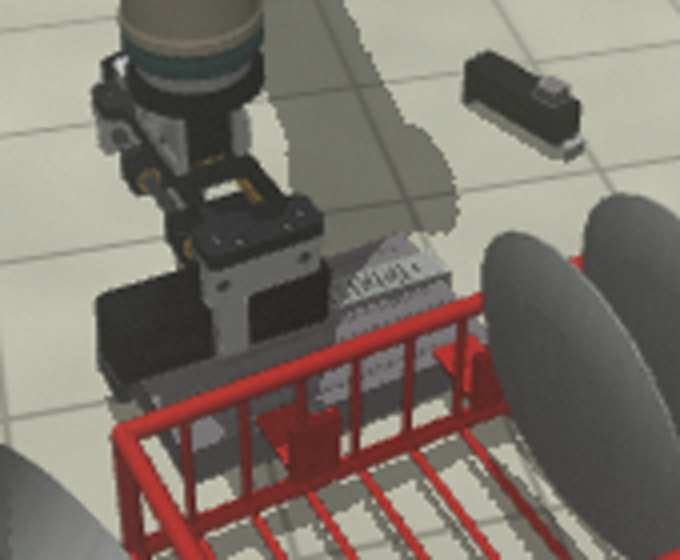

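```bash
python3 -m inch '0 0 -1 0; 0 0 -2.5 0; 0 0 -4 0; 0 0 -5.5 0; 0 0 -7 0; 0 0 -8 0; 0 0 -8 0; 0 0 -8 0' && python3 look.py w10
python3 - <<'E'
import cv2
from plant import *
f=grab_frame("scene");cv2.imwrite("pics/s10.png",cv2.resize(f[170:310,230:400,::-1],None,fx=4,fy=4,interpolation=cv2.INTER_CUBIC))
E
```

```text
t: 12.05
tcp_pos: [601.6, -122.4, 33.6]
tool_rot: [0.558, -0.553, 0.445, -0.43]
wrist_force: [-1.8, 8.5, 5.0]
width: 0.448
12.05 [ 601.6 -122.4   33.6] [-1.8  8.5  5. ]
```

View pics/w10.png

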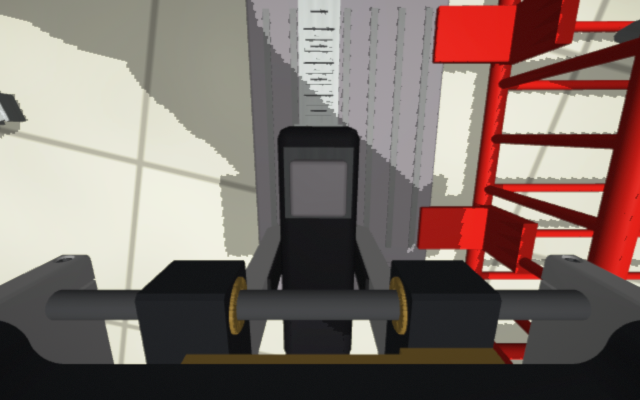

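View pics/s10.png

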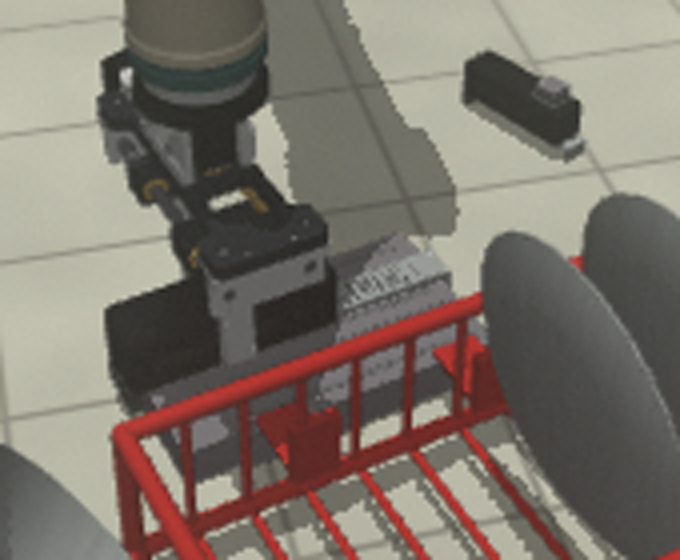

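```bash
python3 -m inch '0 0 0 0; -0.2 1 0 0; -0.5 2 0 0; -0.7 3 0 0; -0.9 4 0 0; -0.9 4 0 0' ; python3 -m inch '-0.2 1 0 0; -0.5 2 0 0; -0.5 2 0 0'; python3 look.py w11
```

```text
t: 12.75
tcp_pos: [601.1, -119.6, 33.7]
tool_rot: [0.558, -0.553, 0.444, -0.431]
wrist_force: [1.0, 1.2, 1.2]
width: 0.447
t: 13.05
tcp_pos: [601.2, -119.6, 33.7]
tool_rot: [0.557, -0.553, 0.444, -0.432]
wrist_force: [1.2, -2.4, -0.8]
width: 0.444
13.05 [ 601.2 -119.6   33.7] [ 1.2 -2.4 -0.8]
```

Run:
```python
import cv2
from plant import *
f=grab_frame("scene");cv2.imwrite("pics/s11.png",cv2.resize(f[220:300,245:365,::-1],None,fx=6,fy=6,interpolation=cv2.INTER_CUBIC))
```

```text
(no output)
```

View pics/s11.png

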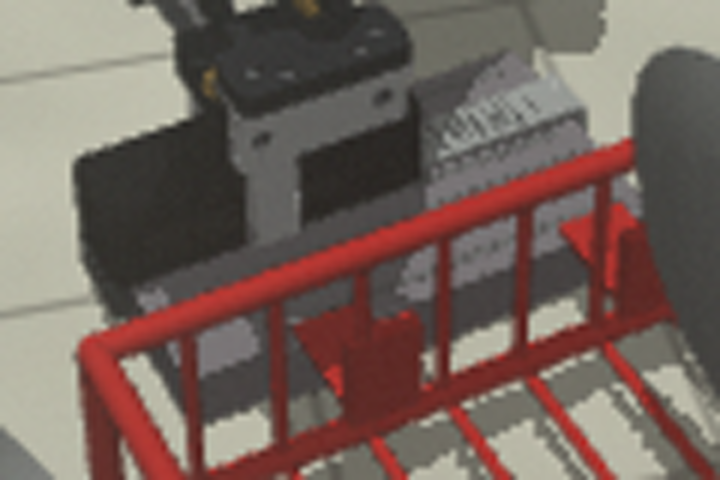

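View pics/w11.png

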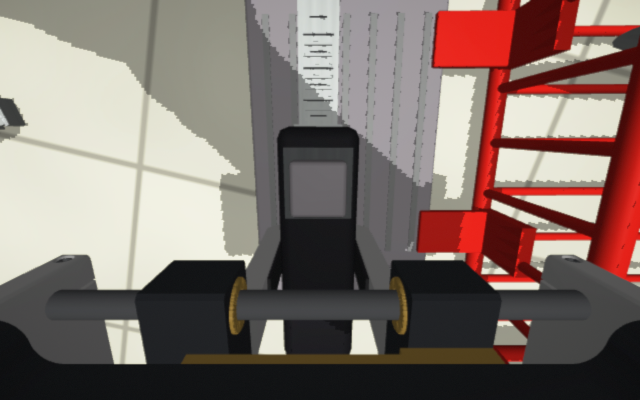

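```bash
python3 -m inch '0 0 0 0; 0 0 0 0; 0 0 0 0; 0 0 0 0; 0 0 0 0' 95 ; python3 look.py w12;python3 - <<'E'
import cv2
from plant import *
f=grab_frame("scene");cv2.imwrite("pics/s12.png",cv2.resize(f[220:300,245:365,::-1],None,fx=6,fy=6,interpolation=cv2.INTER_CUBIC))
E
```

```text
t: 13.65
tcp_pos: [601.0, -119.3, 33.7]
tool_rot: [0.557, -0.553, 0.444, -0.432]
wrist_force: [-0.3, 0.4, 0.1]
width: 0.626
13.65 [ 601.  -119.3   33.7] [-0.3  0.4  0.1]
```

View pics/s12.png

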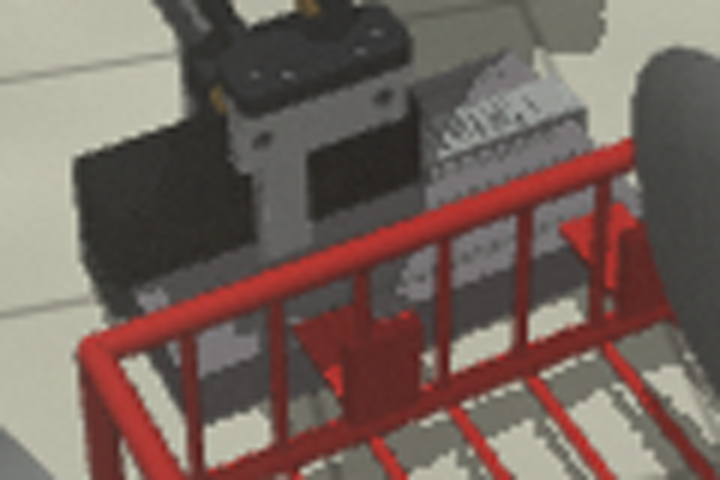

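View pics/w12.png

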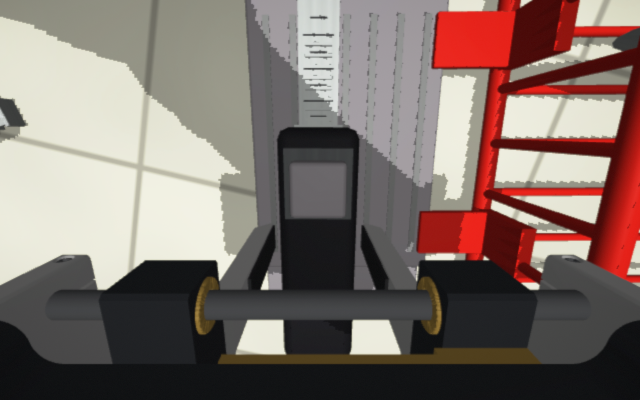

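```bash
python3 -m inch '0 0 8 0; 0 0 25 0; 0 0 50 0; 0 0 85 0; 0 0 120 0; 0 -15 140 0; 0 -25 150 0; 0 -25 150 0; 0 -25 150 0' ; python3 look.py w13; python3 -m inch '-10 0 0 0; -35 0 0 0; -45 0 0 0; -45 0 0 0; -45 0 0 0';python3 look.py w14
```

```text
t: 14.65
tcp_pos: [600.4, -144.1, 182.8]
tool_rot: [0.557, -0.553, 0.444, -0.431]
wrist_force: [0.0, -0.2, -0.6]
width: 0.628
14.65 [ 600.4 -144.1  182.8] [ 0.  -0.2 -0.6]
t: 15.2
tcp_pos: [555.8, -143.2, 182.4]
tool_rot: [0.557, -0.553, 0.444, -0.431]
wrist_force: [0.4, 0.5, 0.3]
width: 0.626
15.2 [ 555.8 -143.2  182.4] [0.4 0.5 0.3]
```

View pics/w13.png

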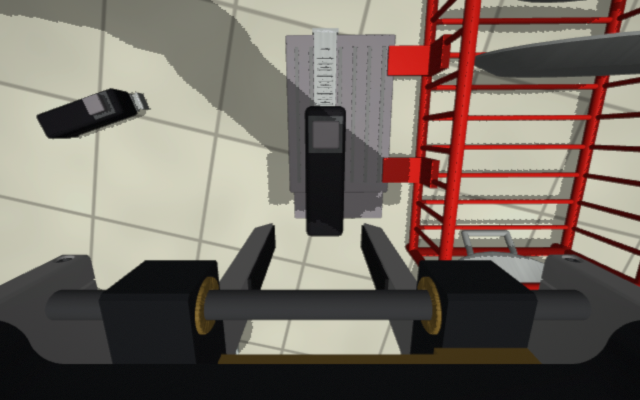

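View pics/w14.png

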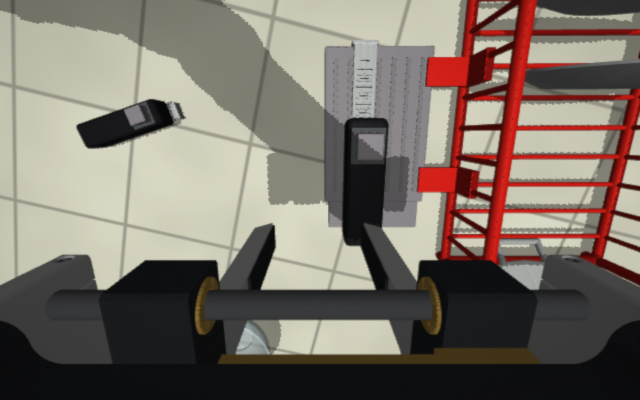

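Run:
```python
import cv2,numpy as np
a=cv2.imread("pics/w13.png")[20:240,280:400];b=cv2.imread("pics/w14.png")[30:250,320:440]
cv2.imwrite("pics/z13.png",cv2.resize(cv2.convertScaleAbs(np.hstack([a,b]),alpha=1.3,beta=15),None,fx=2.7,fy=2.7,interpolation=cv2.INTER_CUBIC))
from h import *
import pickle
A,B=[pickle.load(open(f"{n}.pkl","rb")) for n in("w13","w14")]
X,e=tri([(A,(326,134)),(B,(371,147))]);print(X,e)
print(onz(A,(326,134),91),onz(B,(371,147),91))
```

```text
[592.63775523 -76.44101525  92.66132687] [np.float64(0.33962317027975897), np.float64(0.33962317027974975)]
[592.68268678 -76.09666916  91.        ] [592.93449975 -76.78459656  91.        ]
```

View pics/z13.png

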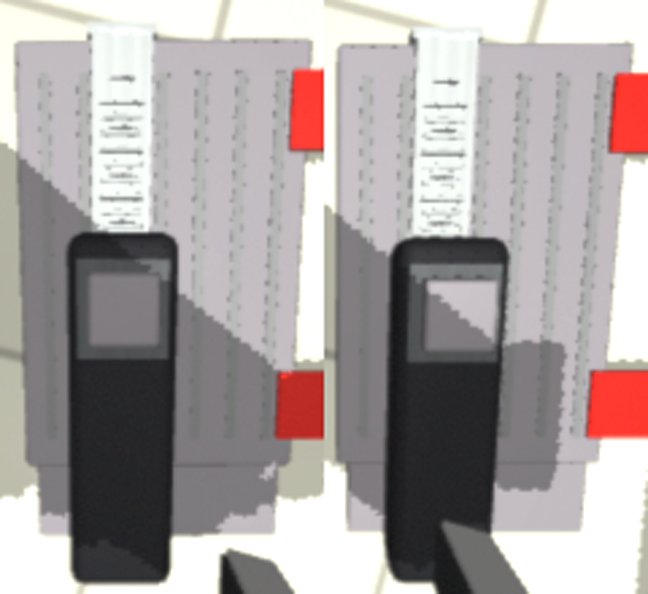

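```bash
python3 -m inch '5 10 -5 0; 20 35 -25 0; 32 60 -50 0; 37 66.7 -70 0; 37 66.7 -80 0; 37 66.7 -82 0; 37 66.7 -82 0; 37 66.7 -82 0; 37 66.7 -82 0; 37 66.7 -82 0' 255; python3 look.py w15
python3 - <<'E'
import cv2
from plant import *
f=grab_frame("scene");cv2.imwrite("pics/s15.png",cv2.resize(f[210:300,245:365,::-1],None,fx=6,fy=6,interpolation=cv2.INTER_CUBIC))
E
```

```text
t: 16.25
tcp_pos: [593.5, -77.0, 101.2]
tool_rot: [0.558, -0.553, 0.444, -0.432]
wrist_force: [-0.3, 0.5, -0.2]
width: 0.005
16.25 [593.5 -77.  101.2] [-0.3  0.5 -0.2]
```

View pics/s15.png

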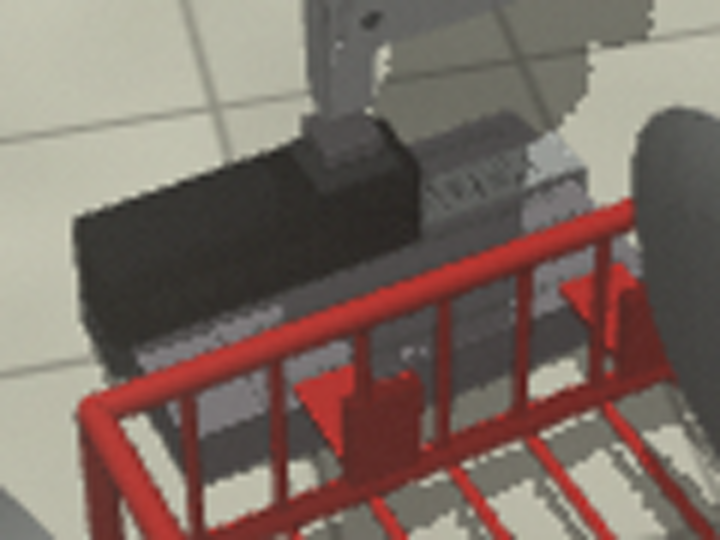

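View pics/w15.png

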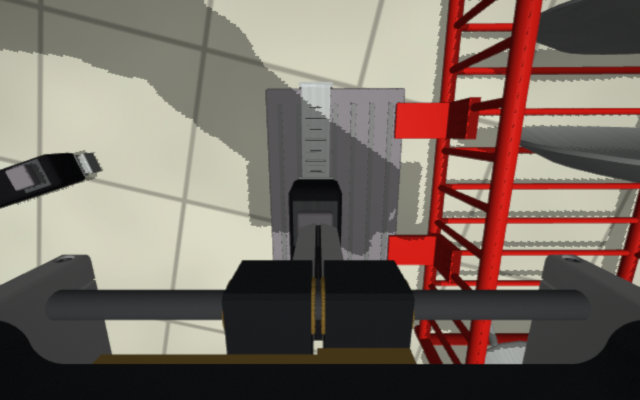

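Tool is over the key, rule flat and heel behind the end. Press.

```bash
python3 -m inch '0 0 -4 0; 0 0 -8 0; 0 0 -10 0; 0 0 -11.5 0; 0 0 -13 0; 0 0 -14.5 0; 0 0 -16 0; 0 0 -16 0; 0 0 -16 0'; python3 -m inch '0 0 -1.5 0; 0 0 -3 0; 0 0 -3 0'
```

```text
t: 17.25
tcp_pos: [593.0, -75.8, 85.4]
tool_rot: [0.558, -0.553, 0.444, -0.431]
wrist_force: [-2.0, 2.1, 6.8]
width: 0.006
t: 17.55
tcp_pos: [593.1, -75.8, 85.1]
tool_rot: [0.558, -0.552, 0.444, -0.431]
wrist_force: [-5.5, 1.6, 21.4]
width: 0.005
```

```bash
python3 -m inch '0 0 0 0; 0 0 2 0; 0 0 10 0; 0 0 30 0; 0 0 60 0; 0 -15 85 0; -15 -40 95 0; -30 -67 98 0; -30 -67 98 0; -30 -67 98 0' -; python3 look.py w16; python3 -m inch '45 0 0 0; 45 0 0 0; 45 0 0 0' -; python3 look.py w17
python3 - <<'E'
import cv2
from plant import *
f=grab_frame("scene");cv2.imwrite("pics/s16.png",cv2.resize(f[210:300,245:365,::-1],None,fx=6,fy=6,interpolation=cv2.INTER_CUBIC))
a=cv2.imread("pics/w16.png");cv2.imwrite("pics/z16.png",cv2.resize(cv2.convertScaleAbs(a[20:260,280:440],alpha=1.3,beta=15),None,fx=2.4,fy=2.4,interpolation=cv2.INTER_CUBIC))
E
```

```text
t: 18.55
tcp_pos: [562.9, -143.2, 183.2]
tool_rot: [0.558, -0.552, 0.445, -0.431]
wrist_force: [0.8, 0.0, 0.2]
width: 0.007
18.55 [ 562.9 -143.2  183.2] [0.8 0.  0.2]
t: 18.9
tcp_pos: [609.1, -140.1, 182.0]
tool_rot: [0.559, -0.553, 0.444, -0.429]
wrist_force: [0.2, 0.1, 0.0]
width: 0.007
18.9 [ 609.1 -140.1  182. ] [0.2 0.1 0. ]
```

View pics/s16.png

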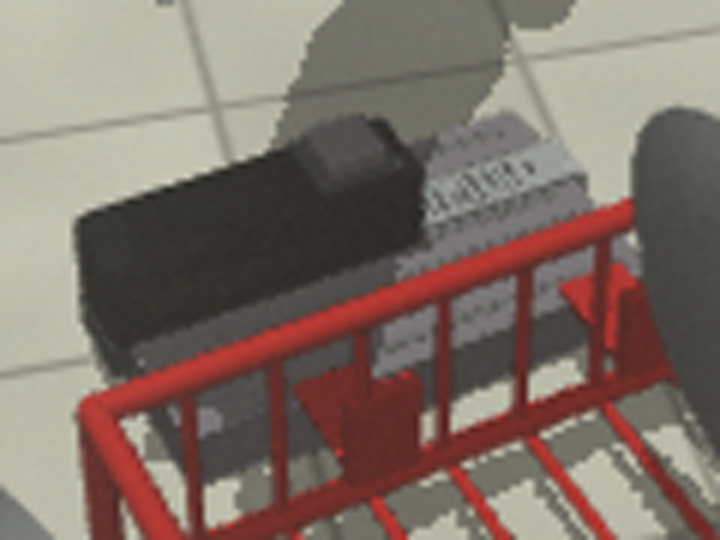

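View pics/w16.png

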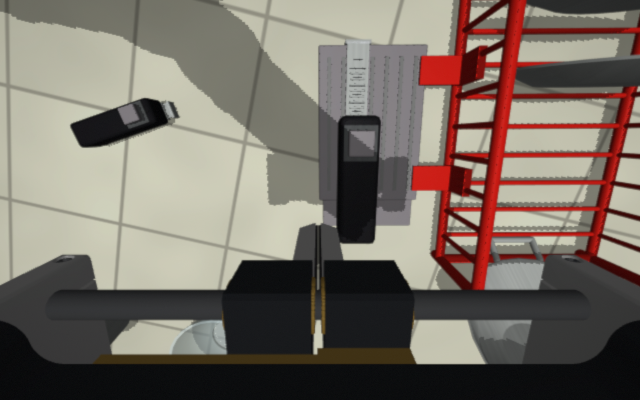

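View pics/w17.png

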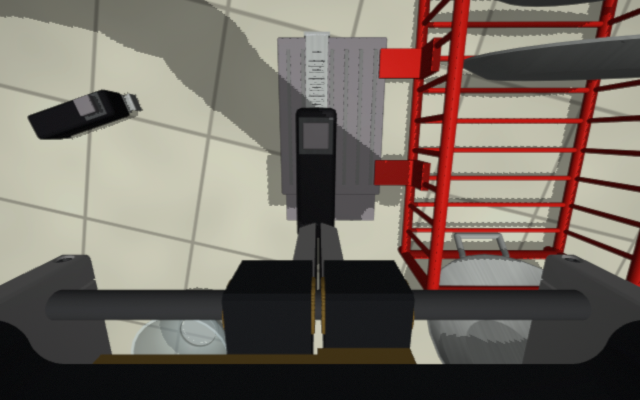

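View pics/z16.png

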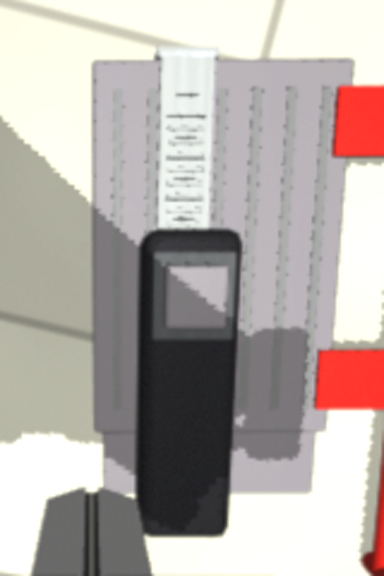

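Run:
```python
from h import *
import pickle
A,B=[pickle.load(open(f"{n}.pkl","rb")) for n in("w16","w17")]
f=lambda u,v:(280+u/2.4,20+v/2.4)
an=lambda P:np.degrees(np.arctan2((P[0]-P[1])[1],(P[0]-P[1])[0]))
l=[onz(A,f(*q),74) for q in((142,245),(138,520))];r=[onz(A,f(*q),74) for q in((241,245),(227,520))]
t=[onz(A,f(*q),30) for q in((93,62),(97,430))];t2=[onz(A,f(*q),30) for q in((353,60),(325,430))]
print(an(l),an(r),an(t),an(t2))
h=[onz(A,f(*q),33) for q in((187,48),(187,58))];e=onz(A,f(187,60.5),30);u=np.array([-.2334,.9724,0]);print([(x-e)@u for x in h])
X,er=tri([(A,f(196,297)),(B,(317,136))]);print("key",X,er)
# top view bystanders same?
from plant import *
g=grab_frame("top")[:,:,::-1];o=cv2.imread("pics/top0.png");cv2.imwrite("pics/top9.png",g)
for n,(x,y,w,hh) in dict(bowl=(430,160,65,60),tumbler=(445,230,50,40),board=(170,140,50,75)).items():
  print(n,cv2.absdiff(np.ascontiguousarray(g[y:y+hh,x:x+w]),o[y:y+hh,x:x+w]).mean())
```

```text
103.65638556456551 103.43661433953505 104.24496584311865 103.88514108765321
[np.float64(4.247029562781233), np.float64(0.17248346240458867)]
key [593.07237913 -75.73576781  76.62539227] [np.float64(0.01317415287731482), np.float64(0.013174152877307974)]
bowl 3.1923076923076925
tumbler 3.2006666666666668
board 3.2909333333333333
```

View pics/top9.png

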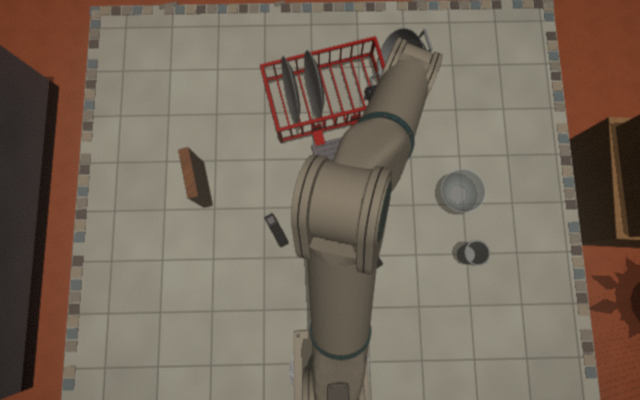

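Run:
```python
from plant import *
print(get_state()["wrist_force"],sign_off())
```

```text
the job is handed in; nothing more can be done
[-0.09865021  0.06382086 -0.33374736] None
```

I measured the drip tray with the largest rule and left it locked in place. The job was handed in after about 19 s of the 54 s allowed.

**What I did:** I hooked the rule over the fixed end, drew the case back against its spring and lowered the heel behind the pull-out end. I then eased it forward until the tray took the spring load: the pull at the wrist fell from 8.5 N to about zero. After releasing the case, I pressed the lock key to its stop, with the tool reaching z = 85 mm against 21 N.

**Last checks:**
- **Square:** the rule's axis is within about 1° of the tray's.
- **Hook:** its inner face is about 0.2 mm from the fixed end.
- **Heel and flatness:** the pictures show the rule lying flat with the heel behind the pull-out end. I did not measure the heel's depth or the flatness directly.
- **Blade:** it is drawn out roughly 68–70 mm, from the position of the case. The full length comes out at about 208–211 mm; an earlier picture measurement gave about 206 mm, a 2–5 mm disagreement.
- **Bystanders:** the bowl, tumbler and board look unmoved.
- **Robot:** it was clear of everything, with no force at the wrist.

**One check disagreed:** measuring the key's height from two pictures gave 77 mm instead of the expected 85 mm. Those rays cross at a small angle, so I relied on the press force, the tool height and the pictures, where the key is visibly down.

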